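# Take the long sample tube from the pocket tray and slide it under the label reader's head

### The job

Pluck the long sample tube out of its pocket in the tray and bring it to the label reader: slide it, rounded end first, under the reader's overhanging head until that end is at the stop, and leave it lying flat there on the reader's two rests, cap end out on the front rest. Leave the two short tubes in their pockets and do not disturb the other things on the table.

Things in the scene. Friction and masses are not known exactly. Their poses are not given: they have to be found in the camera images.
- long_tube_mid (a point): Centre of the long sample tube: loose white cylinder, diameter 20 mm, 150 mm long, with a flat-ended grey screw cap (34 mm long, same diameter) at one end, blunt rounded at the other; 30 to 60 g. x axis: from cap (-75 mm) to rounded end (+75 mm); y and z turn as it rolls. Starts lying in any one of the tray's 3 pockets, rounded end towards the tray's +x, axis 34 mm above the table.
- long_tube_tip (a point): The very end of the long tube's rounded end, on its axis (75 mm from its centre); axes as for long_tube_mid.
- short_tube_a_mid (a point): Centre of a short sample tube, to be left in its pocket: same looks and 20 mm diameter, but only 112 mm long; loose. Axes as for the long tube.
- short_tube_b_mid (a point): Centre of the other short sample tube, the same as the first, to be left in its pocket.
- tray: Fixed grey pocket tray, 180 (x) x 212 (y) x 34 mm high. Origin: centre of its underside; z up; x along the pockets, towards the tubes' rounded ends. Three pockets along x at y = -68, 0 and +68 mm, 162 mm long, 24 mm wide, their floors 24 mm above the table, their walls 34 mm (half-way up a tube). Neighbouring tubes leave 48 mm between them.
- tray_groove (a point): Centre of the tray's finger groove, on its floor 8 mm above the table. The groove crosses all pockets, from x = -40 to +40 mm in the tray's frame: no pocket walls or floors there, so fingers can go down on both sides of a tube's middle. Axes as for the tray.
- reader: Fixed label reader: white, on a grey base plate 200 (x) x 80 (y) x 12 mm. Origin: centre of the base's underside; z up; x is the way the tube goes in. From front to back: front rest, open finger gap (x = -60 to +20 mm, only the base plate below), slot under the head. A tube pushed home has its axis 46 mm above the table, its centre at x = -15 mm, its cap end at x = -90 mm.
- reader_rest (a point): Centre of the front rest's top, 36 mm above the table, at x = -75 mm in the reader's frame; the rest is 30 mm long (x = -90 to -60 mm), between two cheeks 30 mm apart (inner faces at y = +-15 mm, outer +-30 mm) that rise to 46 mm above the table. Axes as for the reader.
- reader_slot (a point): Middle of the slot's entrance under the overhanging head, 46 mm above the table, at x = 20 mm in the reader's frame. Slot: x = 20 to 60 mm, sides at y = +-16 mm, floor 36 mm and roof 81 mm above the table. The head above it: x = 20 to 96 mm, y = +-34 mm, from 81 to 103 mm above the table. Axes as for the reader.
- reader_stop (a point): Centre of the upright stop face at the slot's inner end (x = 60 mm in the reader's frame), 46 mm above the table, the axis height of a tube lying there: the rounded end comes here. Axes as for the reader.
- sanitiser: Bystander: loose upright white bottle with a grey cap, 60 mm in diameter, 150 mm tall. Origin: centre of its underside.
- glove_box: Bystander: loose cardboard glove box 230 (x) x 120 (y) x 75 mm. Origin: centre of its underside.
There are look-alikes about, which are no part of the job. Leave any turquoise look-alike of the reader alone.

How it is judged:
By the outcome, as a careful person would: the job done as asked, in the order asked, and still so for the second after the job is handed in, with the robot touching nothing.
It also fails if it takes over 48 s, if anything falls off the work surface, if the arm or the gripper's body presses on something with over 40 N, if the wrist force passes 120 N, or if a joint passes its speed limit or range.

### The arm

A 6-joint arm with a two-finger parallel gripper is mounted at the origin on the work surface. World frame = base frame: x ahead of the robot, y to its left, z up, the work surface at z = 0. Lengths are in mm, angles in rad, forces in N, time in s.
With the tool pointing down it reaches from about 350 to 875 mm from the base axis. Payload 4.2 kg.
Tool frame: the origin (TCP) lies where the fingers leave the gripper's body, on its centre line; the fingertips stand 73 mm ahead of it and the grasp point (between the pads) lies 54 mm ahead of it; z points along the fingers, y is the direction in which the jaws open and shut (so a half turn about z gives the same grasp; the last joint's range is limited). The gripper opens to 85 mm and grips with 20 to 120 N. Pads are 22 mm wide; open, the fingers measure 114 mm over their backs; the gripper's body (76 mm by 85 mm) begins 54 mm behind the grasp point. The pads swing forward as they close: fully open they stand 13 mm farther back than shut.
Start: joints at [0.259, 0.385, 0.008, 0, -1.194, -0.259], TCP at [624.98, 0.025, 303.912] pointing down, gripper open.
Joint ranges: [-3.14, 3.14], [-1.21, 2.06], [-1.07, 1.41], [-3.16, 2.05], [-2.99, -0.16], [-3.1, 3.1]. Speed limits (rad/s): [2.79, 2.79, 3.14, 3.14, 3.14, 3.14].

### API

Orientations are given as a unit quaternion [x, y, z, w].
In Python, from bench import arm gives the robot as it stands.
- The arm moves only by the tool apply_moves, never from a script. Its argument "increments" is a list that holds one entry, the list of rows, each a list of 7 numbers: the shift along the tool's x, y, z scaled (see below), then the turn, a rotation vector about the tool's x, y, z scaled (see below), then the gripper's target within -1 to 1 (fully open at 1, half-way at 0, shut at -1). A call has 1 to 10 rows; each row is the pose to reach, as a shift and turn from the pose commanded when the call began, along the tool's axes at that moment; what a row does not reach only later rows make up. The controller multiplies each number of a shift by 100 mm and each number of a turn by 0.5 rad. A row lasts 1/10 s, in which the tool goes at most 50 mm and 8.59 degrees, less where a joint would pass 70% of its speed; a pose out of reach is approached as far as the arm can. A call with a number of a shift or a turn outside -1 to 1 is refused whole. A call with a gripper value outside its range is refused whole. The fingers move at their own pace and stop on an object; the grip force is fixed at half the most. Time passes only in rows, so rows that repeat a pose let the fingers close. It gives the time, the measured TCP pose, the force and the opening at its end, in the units of the state.
- arm.read_state(): the state, without advancing time (a new reading comes with each control period).
- arm.get_image(name): name is "scene" or "side" or "wrist"; returns a dict with "img" (480x640x3 uint8, red, green, blue), "fx", "fy", "cx", "cy" (pixels), "k1" (the pictures are not rectified: a ray, as slopes to the right and down, at radius r is drawn at 1 + k1 r^2 times it, then the intrinsics apply), "pose" (4x4, takes a point from camera to world coordinates). Camera axes: x right, y up, looking along -z (the intrinsics and any distortion apply to the point x, -y, -z); pixel columns grow to the right and rows downward; lengths in mm; the calibration is good to about 2 mm. A picture is of the moment at which its call begins. There is no depth.
- arm.job_done(): hands the job in, once; it reports no verdict.
Trained networks look in a picture, given as the dict that the camera call returned (one of the last four; its "shot" number tells which), for a name from the list of things; names that differ only in an ending like _2 or _b are one class to them, and where a whole thing is asked for, a point or a joint stands for the part that bears it (a point fixed in the world has none). Each returns a list of dicts, best first, with "conf" (0 to 1); they miss things now and then, are a little off and sometimes report something else, mostly with a low value. They report only what shows in the picture. A call takes as long as a camera call. They do not tell look-alikes from the thing itself.
- arm.outline_of(label, picture): "pixels" (480x640 bool, what is visible of it) and "box" ([centre column, centre row, width, height] in pixels, round what is visible of it).
- arm.mark_of(label, picture): "at" ([column, row] in pixels: a listed point, or the origin of a listed thing).
The state is a dict: "clock": time; "joints": joint angles; "joint_vel": joint speeds; "joint_efforts": joint torques, N m; "position": TCP position; "ee_rot": TCP orientation; "contact_force": force on the tool from outside, world axes, zero at the start; "wrist_torque": the same for the moment, N m; "gripper_width": finger opening in mm.
Only numpy, scipy, OpenCV 4.12 (cv2) and the standard library are available. Lean on these libraries where they do the work, as an engineer would, in place of code of your own. Each camera call takes 0.05 s, during which the arm holds its last target.

## Working session

There is one attempt and no reset: what is moved stays moved. The work goes in short steps, Python scripts to look and compute and a tool call to move; the robot and the scene stay as the last step left them, time stands still between calls to the robot, and variables do not carry over. Pictures are saved under pics/ and viewed, and the job is handed in when it is done.

Besides the shell and the picture viewer there is one more tool, called after "Call:" as name(argument=value, ...) on one line, values as JSON. apply_moves: Moves the arm, as the interface text tells. Shifts and turns lie within -1 to 1; 1 stands for 100 mm of shift or 0.5 rad of turn. Its arguments: {"type":"object","properties":{"increments":{"type":"array"}},"required":["increments"]}

```bash
mkdir -p pics; ls
cat > h.py <<'E'
from bench import arm
import numpy as np, cv2
def snap(n,f):
    p=arm.get_image(n); cv2.imwrite('pics/'+f,p['img'][:,:,::-1].copy()); return p
def ray(p,uv):
    x=(uv[0]-p['cx'])/p['fx'];y=(uv[1]-p['cy'])/p['fy']
    a,b=x,y
    for _ in range(30):
        s=1+p['k1']*(a*a+b*b);a,b=x/s,y/s
    T=np.array(p['pose']);d=T[:3,:3]@np.array([a,-b,-1]);return T[:3,3],d
def atz(p,uv,z):
    o,d=ray(p,uv);return o+d*(z-o[2])/d[2]
def proj(p,P):
    T=np.array(p['pose']);q=T[:3,:3].T@(np.array(P,float)-T[:3,3]);a,b=q[0]/-q[2],-q[1]/-q[2]
    s=1+p['k1']*(a*a+b*b);return np.array([p['fx']*a*s+p['cx'],p['fy']*b*s+p['cy']])
E
python3 - <<'E'
from h import *
print(arm.read_state())
Z=dict(long_tube_mid=34,long_tube_tip=34,short_tube_a_mid=34,tray=0,tray_groove=8,reader=0,reader_rest=36,reader_slot=46,reader_stop=46,sanitiser=0,glove_box=0)
for n in ['scene','side']:
    p=snap(n,n+'0.png')
    print(n,p['pose'],p['fx'],p['k1'])
    for l,z in Z.items():
        for r in arm.mark_of(l,p): print(l,round(r['conf'],2),np.round(r['at'],1),np.round(atz(p,r['at'],z),1))
E
```

```text
pics
{'clock': 0.0, 'joints': array([ 2.58631738e-01,  3.85563812e-01,  6.65994408e-03, -4.82770586e-04,
       -1.19398914e+00, -2.58638391e-01]), 'joint_vel': array([-0.00103478,  0.00078384, -0.00017912, -0.00011627, -0.00084666,
       -0.00188823]), 'joint_efforts': array([-9.55001960e-04, -3.92286408e+01,  1.88399577e+01,  4.18616563e+00,
       -4.72148502e-03,  8.27910434e-07]), 'position': array([6.24591416e+02, 4.69002643e-02, 3.02832786e+02]), 'ee_rot': array([-0.70704105,  0.70717169,  0.00072098, -0.00079343]), 'contact_force': array([0.76787799, 0.5795687 , 0.2124296 ]), 'wrist_torque': array([ 0.00042386, -0.00619242,  0.00783919]), 'gripper_width': 85.06051999631711}
scene [[-1.97229841e-01 -6.74083925e-01  7.11836535e-01  1.55026056e+03]
 [ 9.80356071e-01 -1.34474236e-01  1.44286709e-01  1.70104069e+02]
 [-1.53767682e-03  7.26310913e-01  6.87364600e-01  9.41977296e+02]
 [ 0.00000000e+00  0.00000000e+00  0.00000000e+00  1.00000000e+00]] 488.4944058685562 -0.07877775045752013
long_tube_mid 0.56 [229.3 215.7] [ 598.4 -277.2   34. ]
long_tube_tip 0.67 [217.5 228.9] [ 656
[... 1481 characters left out ...]
_a_mid 0.16 [244.6 207.9] [638.2 262.6  34. ]
tray_groove 0.78 [358.7 314.7] [ 609.2 -205.5    8. ]
tray_groove 0.63 [188.6 204.4] [548.2 416.4   8. ]
reader 0.76 [338.5 224.2] [815.7  83.    0. ]
reader 0.59 [224. 237.] [547.1 223.4   0. ]
reader_rest 0.79 [319.9 223.4] [743.   75.2  36. ]
reader_rest 0.64 [207.6 236.3] [493.2 203.6  36. ]
reader_slot 0.86 [342.2 206.4] [832.4  89.5  46. ]
reader_slot 0.65 [231.4 217.6] [575.7 226.   46. ]
reader_stop 0.9 [353.6 200.8] [876.4  91.9  46. ]
reader_stop 0.67 [245.1 208.8] [626.4 240.5  46. ]
reader_stop 0.23 [343.9 286.9] [ 613.8 -153.2   46. ]
sanitiser 0.61 [185.4 206.8] [540.4 423.1   0. ]
glove_box 0.69 [432.4 410.6] [ 548.6 -448.9    0. ]
```

View pics/scene0.png

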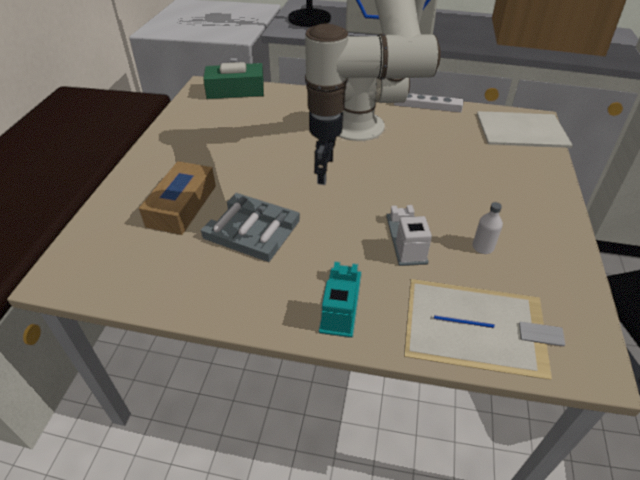

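View pics/side0.png

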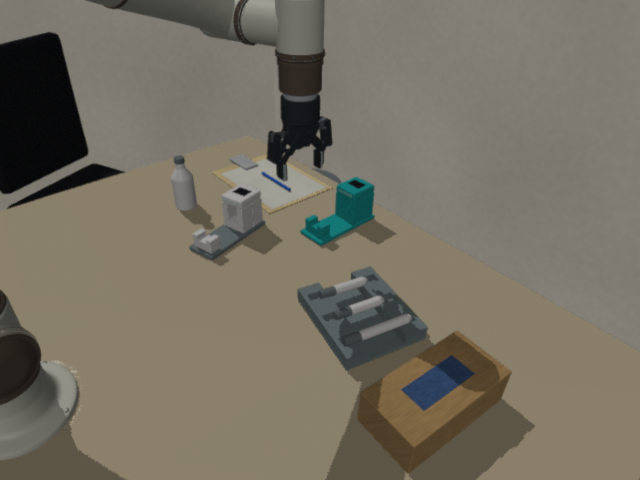

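The white reader is at about (405,235) in the scene view; the turquoise look-alike at (340,300) stays untouched. The long tube is in the pocket nearest the glove box, at about (228,217). Next I'll move over the tray for a wrist view.

Run:
```python
from h import *
p=snap('wrist','w0.png'); s=arm.read_state()
from scipy.spatial.transform import Rotation as R
Rm=R.from_quat(s['ee_rot']).as_matrix();T=p['pose']
print('cam in tool',np.round(Rm.T@(T[:3,3]-s['position']),1)); print(np.round(Rm.T@T[:3,:3],2),p['fx'])
```

```text
cam in tool [ 66.5  -0.  -69.5]
[[-0.    0.97  0.26]
 [ 1.    0.   -0.  ]
 [-0.    0.26 -0.97]] 388.53487520945254
```

Call:
apply_moves(increments=[[[0.5,0,0,0,0,-0.29,0.2],[1,0.2,0,0,0,-0.58,0.2],[1,0.3,0,0,0,-0.87,0.2],[1,0.3,0,0,0,-1,0.2],[1,0.3,0,0,0,-1,0.2]]])

```text
clock: 1.75
position: [594.7, -100.6, 304.2]
ee_rot: [0.86, -0.511, 0.0, -0.0]
contact_force: [1.0, 0.2, 0.8]
gripper_width: 51.1
```

View pics/w0.png

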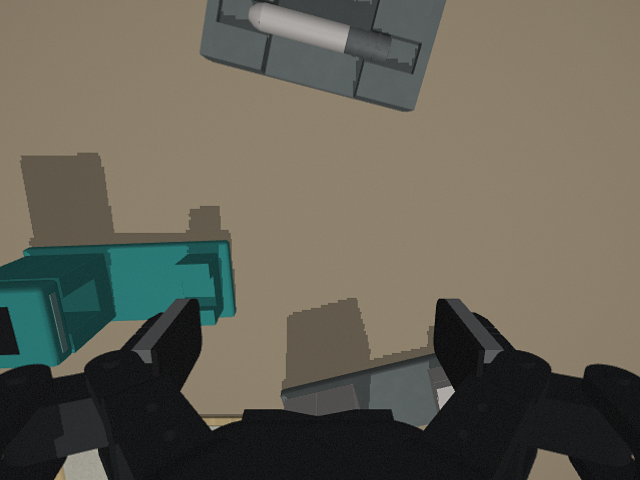

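The wrist view shows the tray tube at the top (320,30), the turquoise reader on the left and the white reader below. I'm moving on to centre the tray in the view.

Call:
apply_moves(increments=[[[0.1,0.5,0,0,0,-0.29,0.2],[0.2,1,0,0,0,-0.58,0.2],[0.2,1,0,0,0,-0.87,0.2],[0.2,1,0,0,0,-1,0.2],[0.2,1,0,0,0,-1,0.2]]])

```text
clock: 2.25
position: [516.8, -165.5, 304.2]
ee_rot: [0.959, -0.282, 0.0, -0.0]
contact_force: [0.4, -0.2, -0.4]
gripper_width: 51.2
```

Call:
apply_moves(increments=[[[0,0.4,0,0,0,-0.29,0.2],[0,0.7,0,0,0,-0.58,0.2],[0,0.7,0,0,0,-0.64,0.2],[0,0.7,0,0,0,-0.64,0.2]]])

```text
clock: 2.65
position: [479.1, -224.6, 303.9]
ee_rot: [0.992, -0.127, 0.0, 0.0]
contact_force: [0.4, 0.8, -0.2]
gripper_width: 50.8
```

Run:
```python
from h import *
p=snap('wrist','w1.png');print(arm.read_state()['joints'])
Z=dict(long_tube_mid=34,long_tube_tip=34,short_tube_a_mid=34,tray=0,tray_groove=8)
for l,z in Z.items():
    for r in arm.mark_of(l,p): print(l,round(r['conf'],2),np.round(r['at'],1),np.round(atz(p,r['at'],z),1))
```

```text
[-1.30818606e-01  2.21839505e-01 -2.26087483e-01 -1.81008206e-05
 -1.12277112e+00  1.44852217e+00]
long_tube_mid 0.85 [344.2  60.5] [ 593.5 -277.6   34. ]
short_tube_a_mid 0.73 [259.5  70. ] [ 603.8 -209.7   34. ]
tray 0.55 [266.   71.4] [ 607.4 -211.7    0. ]
tray_groove 0.76 [267.1  68.4] [ 608.1 -214.     8. ]
```

View pics/w1.png

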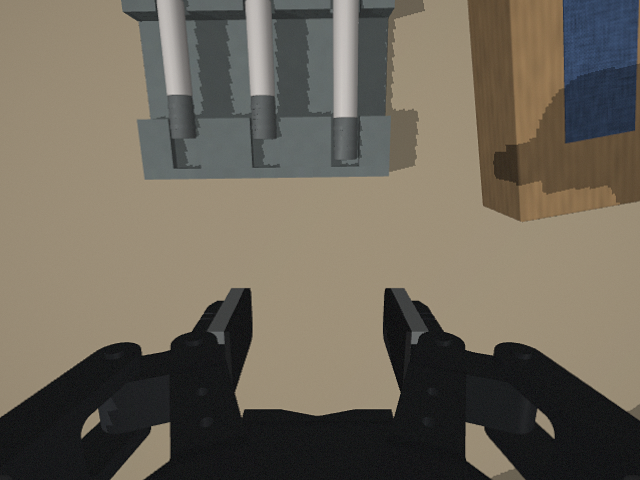

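Tubes appear at columns 175, 262 and 345, and the right-hand one is the longest. I'll advance to see the whole tray.

Call:
apply_moves(increments=[[[0.5,0,0,0,0,0,0.2],[0.9,0.2,0,0,0,0,0.2],[0.9,0.3,0,0,0,0,0.2],[0.9,0.3,0,0,0,0,0.2]]])

```text
clock: 3.35
position: [558.8, -276.4, 302.5]
ee_rot: [0.992, -0.126, -0.001, -0.0]
contact_force: [-0.5, 0.3, -0.7]
gripper_width: 51.7
```

Run:
```python
from h import *
p=snap('wrist','w2.png');s=arm.read_state();print(s['position'],s['ee_rot'])
Z=dict(long_tube_mid=34,long_tube_tip=34,short_tube_a_mid=34,tray=0,tray_groove=8)
for l,z in Z.items():
    for r in arm.mark_of(l,p): print(l,round(r['conf'],2),np.round(r['at'],1),np.round(atz(p,r['at'],z),1))
```

```text
[ 558.31274299 -275.7683619   303.14774189] [ 9.92079986e-01 -1.25604643e-01 -8.53348581e-04 -2.18272033e-04]
long_tube_mid 0.76 [307.2 174.3] [ 592.7 -277.2   34. ]
long_tube_tip 0.66 [308.8  85.7] [ 661.3 -296.7   34. ]
short_tube_a_mid 0.84 [226.3 180.4] [ 605.2 -208.1   34. ]
short_tube_a_mid 0.25 [492.8 169.9] [ 556.5 -432.3   34. ]
tray 0.74 [236.5 172.5] [ 608.1 -211.2    0. ]
tray_groove 0.65 [236.9 174.2] [ 606.8 -212.8    8. ]
```

View pics/w2.png

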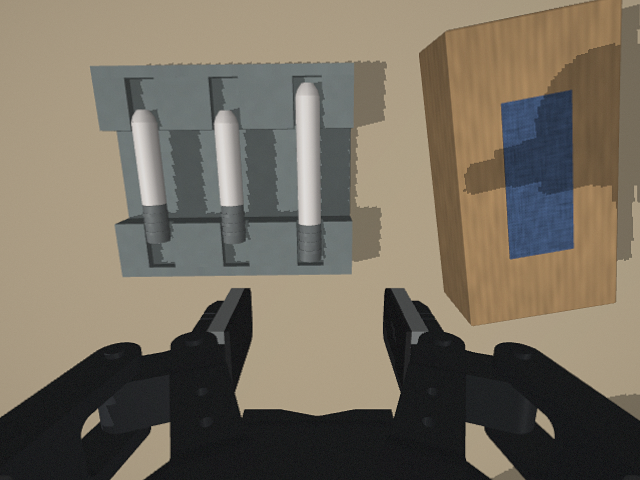

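The long tube is the right one, tip at (307,82) and cap end at (310,262). I'll fit its silhouette.

```bash
cat >> h.py <<'E'
from scipy.optimize import minimize, least_squares
def cyl(p,x,y,yaw,z=34,L=150,r=10):
    c,s=np.cos(yaw),np.sin(yaw);P=[]
    for t,rr in [(-L/2,r),(-L/4,r),(0,r),(L/4,r),(L/2-7,r),(L/2-3,r*.75),(L/2,r*.3)]:
        for a in np.linspace(0,2*np.pi,24,endpoint=False):
            P.append(proj(p,[x+c*t-s*rr*np.cos(a),y+s*t+c*rr*np.cos(a),z+rr*np.sin(a)]))
    m=np.zeros((1920,2560),np.uint8);cv2.fillPoly(m,[cv2.convexHull((np.array(P)*4+2).astype(np.int32))],1)
    return cv2.resize(m.astype(np.float32),(640,480),interpolation=cv2.INTER_AREA)
E
python3 - <<'E'
from h import *
p=arm.get_image('wrist')
o=arm.outline_of('long_tube_mid',p)
for r in o: print(r['conf'],r['box'])
best=min(o,key=lambda r:abs(r['box'][0]-308)); M=best['pixels'].astype(np.float32)
f=lambda q:np.abs(cyl(p,q[0],q[1],q[2])-M).sum()
q=minimize(f,[592,-277,-.26],method='Nelder-Mead',options=dict(initial_simplex=[[592,-277,-.26],[597,-277,-.26],[592,-272,-.26],[592,-277,-.22]])) 
print(q.x,q.fun,M.sum())
im=p['img'][:,:,::-1].copy();c=cyl(p,*q.x);im[(c>.5)^(M>.5)]=(0,0,255);cv2.imwrite('pics/fit.png',cv2.resize(im[40:300,80:400],None,fx=2,fy=2))
for l in ['short_tube_a_mid']:
  for r in arm.mark_of(l,p): print(r['conf'],atz(p,r['at'],34))
E
```

```text
0.86 [311.1, 172.7, 29.1, 179.3]
[ 5.89887069e+02 -2.77782752e+02 -2.42684735e-01] 302.5 3814.0
0.56 [ 602.89642088 -211.69253491   34.        ]
0.24 [ 624.62737324 -147.08992823   34.        ]
```

View pics/fit.png

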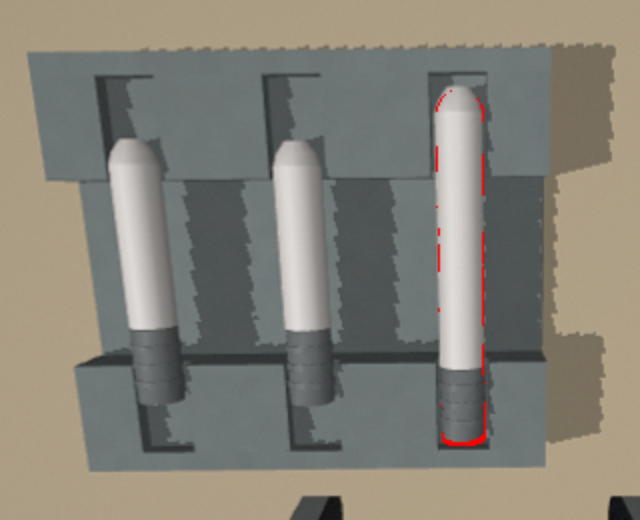

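Call:
apply_moves(increments=[[[0.14,-0.065,0.3,0,0,0,0.2],[0.14,-0.065,0.7,0,0,0,0.2],[0.14,-0.065,1,0,0,0,0.2],[0.14,-0.065,1,0,0,0,0.2],[0.14,-0.065,1,0,0,0,0.2]]])

```text
clock: 4.3
position: [574.3, -273.1, 204.6]
ee_rot: [0.992, -0.125, 0.0, 0.0]
contact_force: [1.2, 0.0, 1.0]
gripper_width: 51.2
```

Run:
```python
from h import *
p=snap('wrist','w3.png');s=arm.read_state();print(s['position'],s['ee_rot'],p['cx'])
from scipy.spatial.transform import Rotation as R
Rm=R.from_quat(s['ee_rot']).as_matrix()
for uv in [proj(p,s['position']+Rm@np.array(t)) for t in ([0,0,54],[0,0,149],[60,0,149],[-30,0,149])]: print('axis px',uv)
for l in ['long_tube_mid']:
  for r in arm.mark_of(l,p): P=atz(p,r['at'],34);print(r['conf'],r['at'],P,Rm.T@(P-s['position']))
  for r in arm.outline_of(l,p): print(r['conf'],r['box'])
```

```text
[ 574.90871326 -273.3042998   205.91171052] [ 9.92192474e-01 -1.24705107e-01  1.54269017e-03  5.92597203e-04] 317.2870832923628
axis px [314.83620276 329.61706315]
axis px [315.75494645 250.65448868]
axis px [315.61864893 144.71315523]
axis px [315.815745   298.27246912]
0.93 [314.3, 214.6] [ 591.88369024 -276.77751355   34.        ] [ 16.75473311  -0.97153662 171.96564862]
0.78 [315.4, 208.7, 34.9, 243.2]
```

View pics/w3.png

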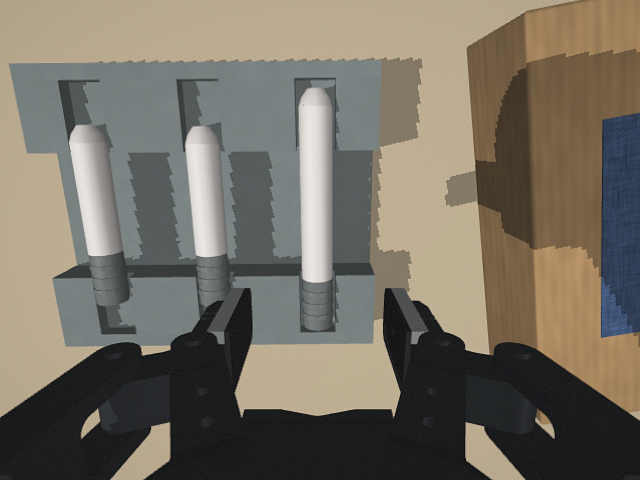

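The tube runs straight up at column 316, centred between the fingers, so I'm descending.

Call:
apply_moves(increments=[[[0,0,0.3,0,0,0,0.2],[0,0,0.6,0,0,0,0.2],[0,0,0.8,0,0,0,0.2],[0,0,1,0,0,0,0.2],[0,0,1,0,0,0,0.2]]])

```text
clock: 4.95
position: [573.1, -272.7, 102.7]
ee_rot: [0.992, -0.125, -0.002, -0.0]
contact_force: [-0.5, 1.1, -0.4]
gripper_width: 51.2
```

Call:
apply_moves(increments=[[[0,0,0.11,0,0,0,0.2],[0,0,0.11,0,0,0,0.2],[0,0,0.11,0,0,0,-1],[0,0,0.11,0,0,0,-1],[0,0,0.11,0,0,0,-1],[0,0,0.11,0,0,0,-1],[0,0,0.11,0,0,0,-1],[0,0,0.11,0,0,0,-1]]])

```text
clock: 5.75
position: [574.5, -273.1, 94.1]
ee_rot: [0.992, -0.125, 0.001, 0.0]
contact_force: [-0.8, -0.0, 6.0]
gripper_width: 17.9
```

Call:
apply_moves(increments=[[[0,0,-0.1,0,0,0,-1],[0,0,-0.2,0,0,0,-1],[0,0,-0.4,0,0,0,-1],[0,0,-0.4,0,0,0,-1]]])

```text
clock: 6.15
position: [575.5, -273.4, 136.1]
ee_rot: [0.992, -0.125, 0.003, 0.001]
contact_force: [0.6, -1.5, -0.8]
gripper_width: 17.9
```

Run:
```python
from h import *
p=snap('wrist','w4.png');q=snap('side','s4.png')
s=arm.read_state();print(s['gripper_width'],s['contact_force'])
cv2.imwrite('pics/s4c.png',cv2.resize(q['img'][200:400,260:500,::-1],None,fx=3,fy=3))
```

```text
17.982196880396636 [-0.22955846 -0.43352368 -1.68411703]
```

View pics/w4.png

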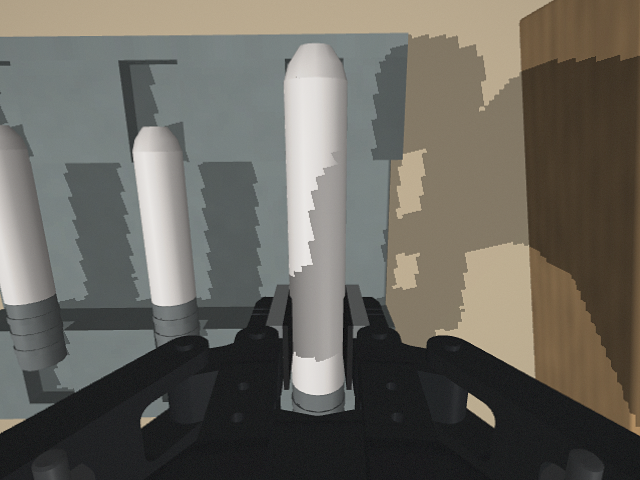

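View pics/s4c.png

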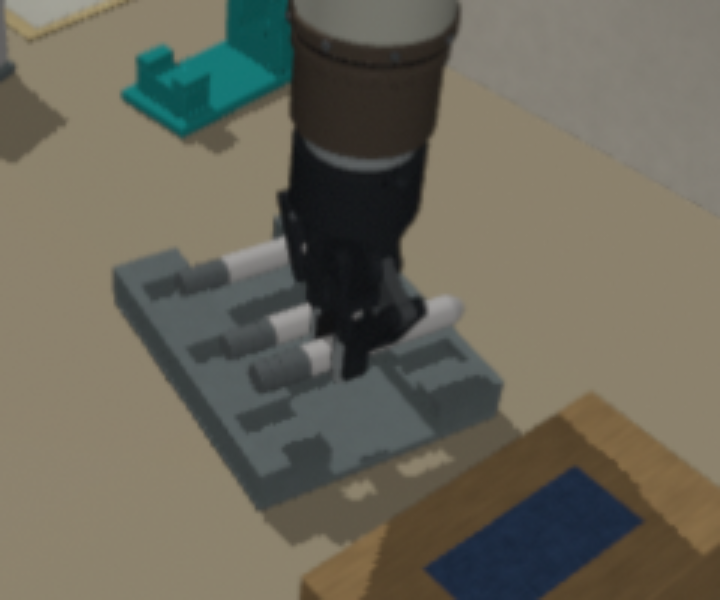

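The tube is firmly held and clear of the pocket, and both short tubes are still in place. I'm carrying it up and over towards the reader.

Call:
apply_moves(increments=[[[0,0,-0.4,0,0,0,-1],[0,-0.1,-0.8,0,0,0,-1],[-0.1,-0.4,-1,0,0,-0.2,-1],[-0.3,-0.8,-1,0,0,-0.4,-1],[-0.6,-1,-1,0,0,-0.6,-1]]])

```text
clock: 6.75
position: [541.1, -159.2, 232.5]
ee_rot: [1.0, 0.027, 0.0, -0.0]
contact_force: [-0.5, -0.5, -0.9]
gripper_width: 17.6
```

Call:
apply_moves(increments=[[[0,-0.4,-0.2,0,0,-0.2,-1],[0,-0.8,-0.4,0,0,-0.4,-1],[-0.1,-1,-0.5,0,0,-0.56,-1]]])

```text
clock: 7.05
position: [526.1, -59.4, 283.7]
ee_rot: [0.986, 0.167, 0.001, 0.0]
contact_force: [-0.7, 1.1, -1.0]
gripper_width: 17.8
```

Call:
apply_moves(increments=[[[0,-0.4,0,0,0,0,-1],[0,-0.8,0,0,0,0,-1],[0,-1,0,0,0,0,-1],[0,-1,0,0,0,0,-1],[0,-1,0,0,0,0,-1]]])

```text
clock: 7.55
position: [493.1, 33.0, 282.3]
ee_rot: [0.986, 0.164, -0.001, 0.0]
contact_force: [0.3, 0.5, -0.3]
gripper_width: 18.1
```

Run:
```python
from h import *
p=snap('wrist','w5.png');s=arm.read_state();print(s['position'],s['ee_rot'],s['gripper_width'])
for l,z in dict(reader=0,reader_rest=36,reader_slot=46,reader_stop=46).items():
  for r in arm.mark_of(l,p): print(l,round(r['conf'],2),np.round(r['at'],1),np.round(atz(p,r['at'],z),1))
```

```text
[493.29584314  32.49690886 282.34456644] [ 9.86494926e-01  1.63790649e-01 -6.08786696e-04  1.20549637e-04] 17.887307697132957
reader 0.94 [134.1  64.8] [559.  216.1   0. ]
reader 0.24 [614.1 175.1] [ 608.2 -209.     0. ]
reader_rest 0.82 [121.2 159. ] [487.2 194.9  36. ]
reader_slot 0.8 [100.3  22.2] [578.  222.9  46. ]
reader_slot 0.33 [135.3  67.4] [557.1 193.6  46. ]
```

View pics/w5.png

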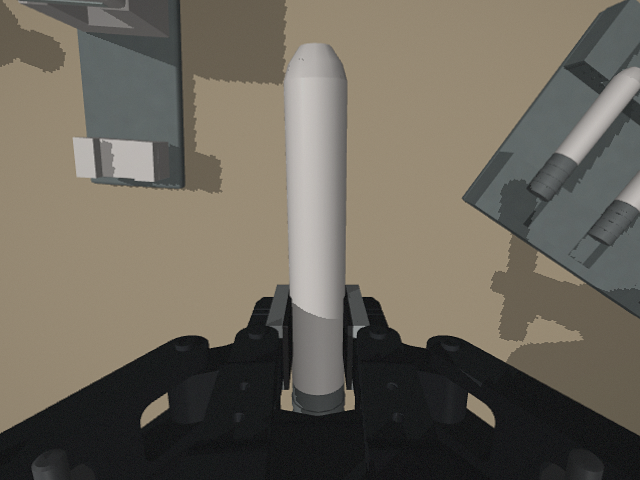

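The reader's base front end is at (90–184,185) and the front rest at (75–168,160); the head is cut off at the top. I'll go forward for a full view.

Call:
apply_moves(increments=[[[0.3,-0.1,0,0,0,0,-1],[0.7,-0.4,0,0,0,0,-1],[0.9,-0.4,0,0,0,0,-1],[0.9,-0.4,0,0,0,0,-1],[0.9,-0.4,0,0,0,0,-1]]])

```text
clock: 8.3
position: [565.5, 99.2, 282.1]
ee_rot: [0.987, 0.163, -0.001, 0.0]
contact_force: [-0.3, -0.4, -0.4]
gripper_width: 18.1
```

Run:
```python
from h import *
p=snap('wrist','w6.png');s=arm.read_state();print(s['position'],s['ee_rot'],s['gripper_width'])
import pickle;pickle.dump({k:p[k] for k in ['fx','fy','cx','cy','k1','pose']},open('w6.pkl','wb'))
for l,z in dict(reader=0,reader_rest=36,reader_slot=46,reader_stop=46).items():
  for r in arm.mark_of(l,p): print(l,round(r['conf'],2),np.round(r['at'],1),np.round(atz(p,r['at'],z),1))
cv2.imwrite('pics/w6c.png',cv2.resize(p['img'][0:400,0:300,::-1],None,fx=2,fy=2)[:600])
cv2.imwrite('pics/w6d.png',cv2.resize(p['img'][100:400,0:300,::-1],None,fx=2,fy=2))
```

```text
[565.12737991  98.92460017 282.40188961] [ 9.86582997e-01  1.63258729e-01 -7.54622082e-04  8.68436770e-05] 18.12913332535519
reader 0.77 [189.8 176.8] [556.4 216.    0. ]
reader_rest 0.97 [182.7 268.5] [485.8 193.1  36. ]
reader_rest 0.89 [425.7   4.7] [738.4  74.6  36. ]
reader_slot 0.69 [169.7 150.5] [580.3 222.7  46. ]
```

View pics/w6.png

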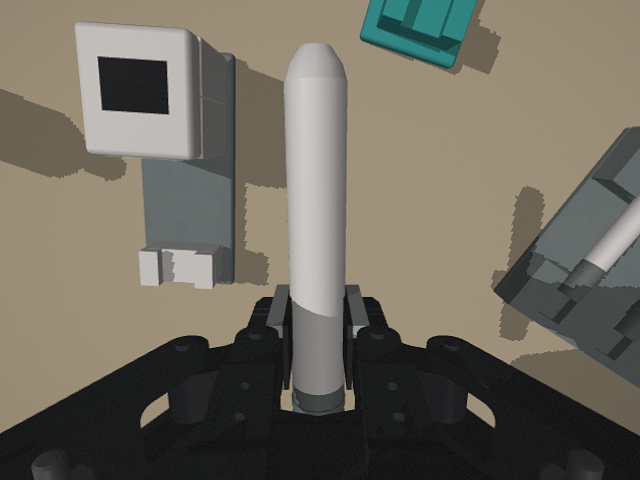

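View pics/w6c.png

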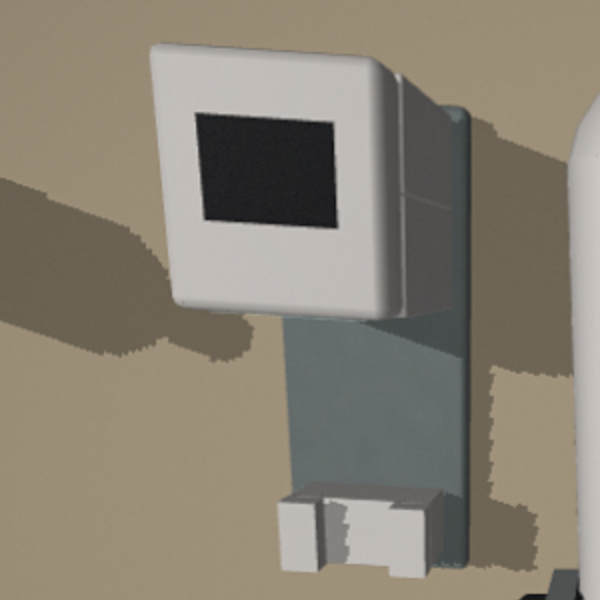

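```bash
cat > rd.py <<'E'
from h import *
import pickle
from scipy.spatial.transform import Rotation as R
p=pickle.load(open('w6.pkl','rb'))
L=[((279,502),(-60,30,46)),((317,503),(-60,15,46)),((282,569),(-90,30,46)),((318,571),(-90,15,46)),((389,508),(-60,-15,46)),((426,510),(-60,-30,46)),((391,575),(-90,-15,46)),((426,577),(-90,-30,46)),((468,567),(-100,-40,12)),((175,305),(20,34,103)),((152,44),(96,34,103))]
def res(q):
    x,y,a,dz=q;c,s=np.cos(a),np.sin(a)
    return np.concatenate([proj(p,[x+c*X-s*Y,y+s*X+c*Y,Z+dz])-np.array(u)/2 for u,(X,Y,Z) in L]+[[dz/3]])
q=least_squares(res,[556,216,.32,0],loss='soft_l1');print('reader x,y,yaw,dz',q.x);print(np.round(q.fun.reshape(-1)[:-1].reshape(-1,2),1).tolist())
E
python3 rd.py
python3 - <<'E'
from h import *
from scipy.spatial.transform import Rotation as R
p=arm.get_image('wrist');s=arm.read_state()
Rm=R.from_quat(s['ee_rot']).as_matrix();pos=s['position'];T=np.array(p['pose'])
# tube edges: bright vs rest by rows
g=p['img'].astype(int);
for v in range(40,420,20):
    row=g[v,230:410].mean(1); d=np.diff(row); print(v,230+np.argmax(d[:80]),[230+i for i in range(179) if abs(d[i])>18])
print(g[30:60,317].mean(1))
E
```

```text
reader x,y,yaw,dz [ 5.58645380e+02  2.15027566e+02  2.59469471e-01 -3.24876890e+00]
[[0.6, -0.6], [-0.2, 0.0], [0.9, -0.3], [0.7, -0.2], [0.2, -0.1], [-0.2, 0.1], [-0.3, 0.0], [-0.1, 0.1], [-1.1, 1.9], [-0.0, 2.3], [-0.2, -1.0]]
40 252 [360, 361, 406]
60 235 [235, 340, 407]
80 235 [235, 279, 285, 346, 347]
100 283 [235, 283, 346, 347]
120 284 [235, 284, 346]
140 235 [235, 284, 285, 346]
160 285 [235, 284, 285, 346]
180 286 [234, 235, 285, 286, 345, 346]
200 246 [234, 235, 246, 345, 346]
220 235 [234, 235, 246, 247, 287, 345, 346]
240 244 [234, 235, 244, 345]
260 267 [234, 235, 267, 345]
280 267 [233, 234, 267, 344, 345]
300 291 [257, 258, 259, 271, 272, 286, 290, 291, 292, 342, 343, 347, 348, 362, 375, 376, 377]
320 292 [248, 249, 265, 266, 282, 283, 291, 292, 342, 351, 352, 367, 368, 385, 386]
340 292 [233, 234, 291, 292, 342, 400, 401]
360 292 [291, 292, 342, 343]
380 289 [288, 289, 291, 292, 344, 345, 352]
400 280 [279, 280, 291, 298, 343, 344, 345, 354]
[139.         139.33333333 138.33333333 137.66666667 139.
 138.66666667 140.         140.         138.         138.66666667
 137.66666667 139.66666667 143.         158.33333333 168.66666667
 166.33333333 170.         167.66666667 168.         168.33333333
 168.33333333 169.         170.         173.66666667 171.33333333
 171.33333333 172.33333333 173.66666667 173.33333333 174.        ]
```

```bash
cat > rd.py <<'E'
from h import *
import pickle
p=pickle.load(open('w6.pkl','rb'))
L=[((279,502),(-60,30,46)),((317,503),(-60,15,46)),((282,569),(-90,30,46)),((318,571),(-90,15,46)),((389,508),(-60,-15,46)),((426,510),(-60,-30,46)),((391,575),(-90,-15,46)),((426,577),(-90,-30,46)),((467,568),(-100,-40,0)),((173,307),(20,34,103)),((151,44),(96,34,103))]
E_=[((469.5,150),(80,-40,0)),((469.5,300),(20,-40,0)),((468.5,450),(-50,-40,0)),((285,320),(8,40,12)),((291,430),(-40,40,12))]
def res(q):
    x,y,a,dz=q;c,s=np.cos(a),np.sin(a)
    W=lambda X,Y,Z:[x+c*X-s*Y,y+s*X+c*Y,Z+dz]
    r=[proj(p,W(*P))-np.array(u)/2 for u,P in L]
    for u,P in E_:
        A=proj(p,W(*P));B=proj(p,W(P[0]+10,P[1],P[2]));t=(u[1]/2-A[1])/(B[1]-A[1]);r.append([(A+t*(B-A))[0]-u[0]/2])
    return np.concatenate(r+[[dz/2]])
q=least_squares(res,[556,216,.3,0],loss='soft_l1');print('reader x,y,yaw,dz',q.x);print(np.round(q.fun,1).tolist())
E
python3 rd.py
```

```text
reader x,y,yaw,dz [ 5.58186772e+02  2.15567747e+02  2.61549320e-01 -3.72035604e+00]
[0.2, -0.4, -0.6, 0.2, 0.6, -0.2, 0.4, -0.1, -0.3, 0.0, -0.7, 0.1, -0.7, 0.1, -0.5, 0.2, 1.6, -3.2, 0.3, 1.8, -0.6, -0.2, 2.7, 1.9, 1.5, -1.5, -1.6, -1.9]
```

Call:
apply_moves(increments=[[[0,-0.2,0.25,0,0,0.13,-1],[-0.1,-0.4,0.4,0,0,0.13,-1],[-0.1,-0.4,0.4,0,0,0.13,-1],[-0.1,-0.4,0.4,0,0,0.13,-1]]])

```text
clock: 9.0
position: [543.2, 134.4, 243.4]
ee_rot: [0.991, 0.132, 0.0, 0.0]
contact_force: [-0.4, -0.1, -0.6]
gripper_width: 18.4
```

Run:
```python
from h import *
p=snap('wrist','w7.png');s=arm.read_state();print(s['position'],s['ee_rot'],s['joint_vel'].round(3))
import pickle;pickle.dump({k:p[k] for k in ['fx','fy','cx','cy','k1','pose']},open('w7.pkl','wb'))
for l,z in dict(reader=0,reader_rest=36,reader_slot=46,reader_stop=46).items():
  for r in arm.mark_of(l,p): print(l,round(r['conf'],2),np.round(r['at'],1),np.round(atz(p,r['at'],z),1))
im=p['img'][:,:,::-1]
cv2.imwrite('pics/w7a.png',cv2.resize(im[0:200,60:320],None,fx=3,fy=3))
cv2.imwrite('pics/w7b.png',cv2.resize(im[180:380,60:320],None,fx=3,fy=3))
```

```text
[543.73131742 134.33104103 243.90085245] [ 9.91253381e-01  1.31969172e-01  9.33512810e-04 -4.35608132e-05] [-0.009 -0.001  0.015 -0.001  0.001 -0.004]
reader 0.63 [223.6 175.1] [557.7 214.8   0. ]
reader_rest 0.67 [219.7 278.1] [486.7 194.7  36. ]
reader_rest 0.59 [314.2 276.6] [506.6 125.9  36. ]
reader_slot 0.8 [205.6 151.4] [577.2 220.2  46. ]
```

View pics/w7a.png

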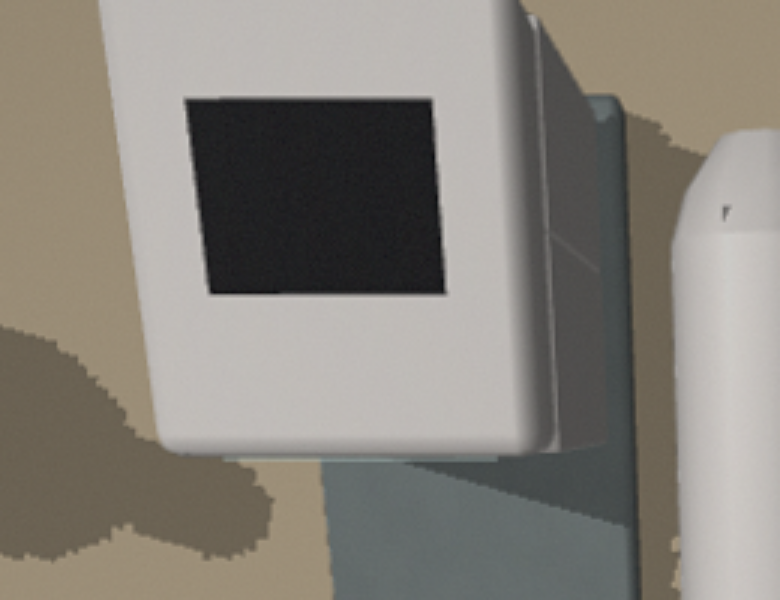

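View pics/w7b.png

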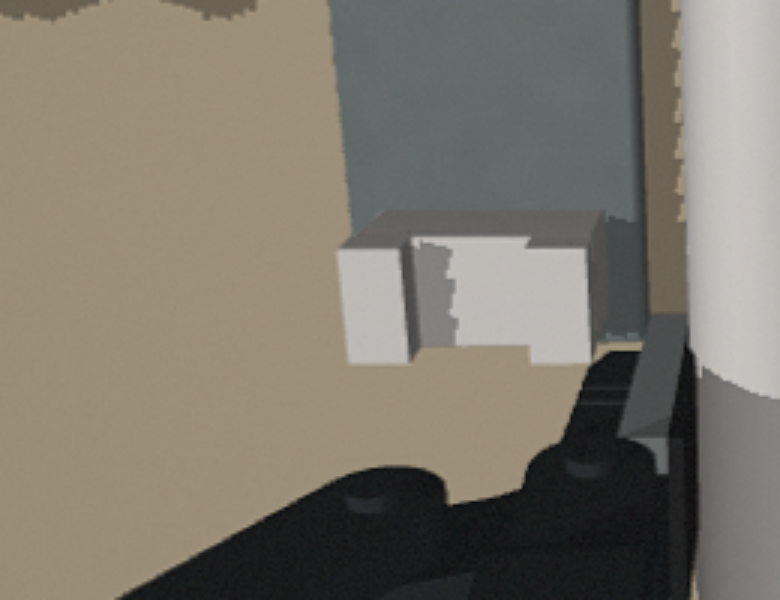

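```bash
cat > rd2.py <<'E'
from h import *
import pickle
p=pickle.load(open('w7.pkl','rb'))
L=[((338,248),(-60,30,46)),((404,248),(-60,15,46)),((348,363),(-90,30,46)),((410,363),(-90,15,46)),((528,248),(-60,-15,46)),((586,248),(-60,-30,46)),((530,363),(-90,-15,46)),((591,363),(-90,-30,46)),((414,347),(-90,15,36)),((527,346),(-90,-15,36))]
L=[((60+u/3,180+v/3),P) for (u,v),P in L]
HL=[((162/3+60,450/3),(20,34,103))]
def W(q,X,Y,Z): x,y,a,dz=q;c,s=np.cos(a),np.sin(a);return [x+c*X-s*Y,y+s*X+c*Y,Z+dz]
def res(q,f):
    return np.concatenate([proj(p,W(q,*P))-np.array(u) for u,P in L+HL*1]+[[q[3]*f]])
for f in (.1,100):
  q=least_squares(lambda q:res(q,f),[556,216,.26,0],loss='soft_l1').x;print('reader x,y,yaw,dz',q);print(np.round(res(q,f),1).tolist())
  for P in [(20,34,103),(96,34,103),(100,-40,0),(8,40,12),(-40,40,12),(0,-40,0),(-60,-40,0)]:
    u=proj(p,W(q,*P));print(P,'w7a',((u-[60,0])*3).round(),'w7b',((u-[60,180])*3).round())
E
python3 rd2.py
```

```text
reader x,y,yaw,dz [5.60127067e+02 2.13896070e+02 2.48183252e-01 3.96791910e-01]
[-0.0, -0.9, -1.2, -0.6, -0.2, -0.7, -0.5, -0.4, -0.8, 0.1, 0.7, 0.4, 0.1, 0.2, -0.0, 0.5, 2.1, -0.4, 3.7, 0.5, -0.3, 0.7, 0.0]
(20, 34, 103) w7a [161. 452.] w7b [161. -88.]
(96, 34, 103) w7a [102. -43.] w7b [ 102. -583.]
(100, -40, 0) w7a [642. 104.] w7b [ 642. -436.]
(8, 40, 12) w7a [325. 487.] w7b [325. -53.]
(-40, 40, 12) w7a [340. 672.] w7b [340. 132.]
(0, -40, 0) w7a [647. 520.] w7b [647. -20.]
(-60, -40, 0) w7a [649. 738.] w7b [649. 198.]
reader x,y,yaw,dz [5.59953328e+02 2.14024157e+02 2.48774068e-01 1.83044249e-05]
[-0.0, -0.9, -1.2, -0.5, -0.1, -0.7, -0.5, -0.4, -0.9, 0.1, 0.6, 0.4, 0.0, 0.2, -0.1, 0.5, 2.1, -0.4, 3.6, 0.5, -0.2, 0.9, 0.0]
(20, 34, 103) w7a [161. 453.] w7b [161. -87.]
(96, 34, 103) w7a [103. -41.] w7b [ 103. -581.]
(100, -40, 0) w7a [641. 104.] w7b [ 641. -436.]
(8, 40, 12) w7a [325. 488.] w7b [325. -52.]
(-40, 40, 12) w7a [340. 673.] w7b [340. 133.]
(0, -40, 0) w7a [646. 520.] w7b [646. -20.]
(-60, -40, 0) w7a [649. 738.] w7b [649. 198.]
```

```bash
cat >> rd2.py <<'E'
print('----')
L=L[:8]
for yaw in (.255,.265,.275):
  q=least_squares(lambda t:res([t[0],t[1],yaw,0],0),[556,216],loss='soft_l1').x;print(yaw,q,np.round(res([*q,yaw,0],0),1).tolist())
  c,s=np.cos(yaw),np.sin(yaw)
  print('rest',q+[-75*c,-75*s],'slot',q+[20*c,20*s])
# tube in hand fit
from scipy.spatial.transform import Rotation as R
st=arm.read_state();Rm=R.from_quat(st['ee_rot']).as_matrix()
C=Rm.T@(p['pose'][:3,3]-st['position']);print('cam',C)
ed={80:(285.5,347),100:(283.8+.5,347),120:(284.8,346.8),140:(285.2,346.6),160:(285.3,346.4),180:(286,346),200:(286.5,346),220:(287.3,345.8),260:(288.5,345.3),280:(289,345)}
D=[];
for v,(a,b) in ed.items():
  for u,sg in ((a,-1),(b,1)):
    d=Rm.T@ray(p,(u,v))[1];D.append((d/np.linalg.norm(d),sg))
def tr(t):
    y0,z0,ay,az=t;o=np.array([0,y0,z0]);a=np.array([1,ay,az]);a/=np.linalg.norm(a);r=[]
    for d,sg in D:
        n=np.cross(a,d);n/=np.linalg.norm(n);dist=(o-C)@n
        r.append(abs(dist)-10)
    return r
t=least_squares(tr,[0,59,0,0]);print('tube y0,z0,slope y,z',t.x,np.round(t.fun,2))
d=Rm.T@ray(p,(316.5,43))[1];lam=[0]
# tip x: 
y0,z0,ay,az=t.x
k=(z0+az*90-C[2]-2)/d[2];print('tip x',(C+d*k)[0])
E
python3 rd2.py | sed '1,/----/d'
```

```text
0.255 [559.89809684 214.21745197] [0.3, -0.6, -0.9, -0.4, 0.4, -0.5, 0.0, -0.3, -0.6, -0.0, 0.8, 0.2, 0.5, 0.1, 0.4, 0.2, -0.7, 1.4, 0.0]
rest [487.32334966 195.29904632] slot [579.25136275 219.26236014]
0.265 [559.71303715 214.90064794] [0.1, -0.2, -1.0, -0.2, 0.7, -0.1, 0.3, -0.1, -0.8, -0.2, 0.7, -0.2, 0.7, -0.1, 0.6, -0.1, -2.4, 2.0, 0.0]
rest [487.33109958 195.25745283] slot [579.01488717 220.1388333 ]
0.275 [559.53898664 215.61669927] [-0.0, 0.2, -1.2, -0.0, 1.0, 0.3, 0.5, 0.1, -1.0, -0.4, 0.4, -0.6, 1.0, -0.3, 0.8, -0.5, -4.1, 2.6, 0.0]
rest [487.35709682 195.250679  ] slot [578.78749059 221.04763801]
cam [ 65.00279473   0.17215798 -69.17132567]
tube y0,z0,slope y,z [ 3.21041261e-01  5.95949538e+01 -7.16631258e-03  4.83750307e-02] [-0.44 -0.06  0.09  0.01  0.07  0.01  0.09  0.02  0.21  0.02  0.12 -0.04
  0.11  0.03 -0.01  0.03 -0.12 -0.   -0.14 -0.03]
tip x 92.25664071037218
```

Fit result: reader origin ≈ (559.8, 214.7), yaw ≈ 0.263, which matches the tool yaw. The tube is centred in the grip, with its tip 92 mm ahead of the TCP and its axis 59.6 mm below. Next I line up in front of the reader, up high.

Call:
apply_moves(increments=[[[-0.3,-0.3,0,0,0,0,-1],[-0.58,-0.6,0,0,0,0,-1],[-0.58,-0.73,0.2,0,0,0,-1],[-0.58,-0.73,0.5,0,0,0,-1],[-0.58,-0.73,0.7,0,0,0,-1],[-0.58,-0.73,0.7,0,0,0,-1],[-0.58,-0.73,0.7,0,0,0,-1]]])

```text
clock: 9.95
position: [468.8, 189.8, 173.5]
ee_rot: [0.991, 0.132, 0.0, 0.0]
contact_force: [-0.1, 0.1, -0.3]
gripper_width: 17.9
```

```bash
cat > loc.py <<'E'
from h import *
s=arm.read_state();a=.263;c,sn=np.cos(a),np.sin(a);d=s['position'][:2]-[559.8,214.7]
print('TCP in reader',c*d[0]+sn*d[1],-sn*d[0]+c*d[1],s['position'][2],'yaw',2*np.arctan2(s['ee_rot'][1],s['ee_rot'][0]),s['contact_force'].round(1),s['gripper_width'],s['clock'])
E
python3 loc.py; python3 -c "
from h import *
p=snap('wrist','w8.png');q=snap('side','s8.png')
cv2.imwrite('pics/s8c.png',cv2.resize(q['img'][120:280,150:310,::-1],None,fx=3.5,fy=3.5))"
```

```text
TCP in reader -94.3262922508872 -0.4118453341858874 173.50775973616865 yaw 0.2641886081749322 [-0.1  0.1 -0.3] 17.916474855990828 9.95
```

View pics/w8.png

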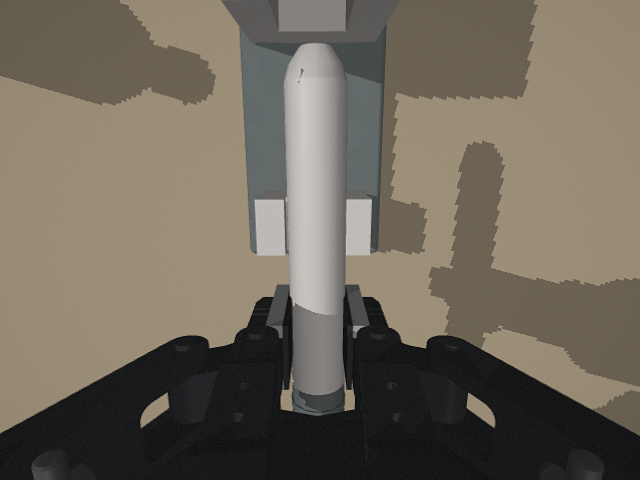

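View pics/s8c.png

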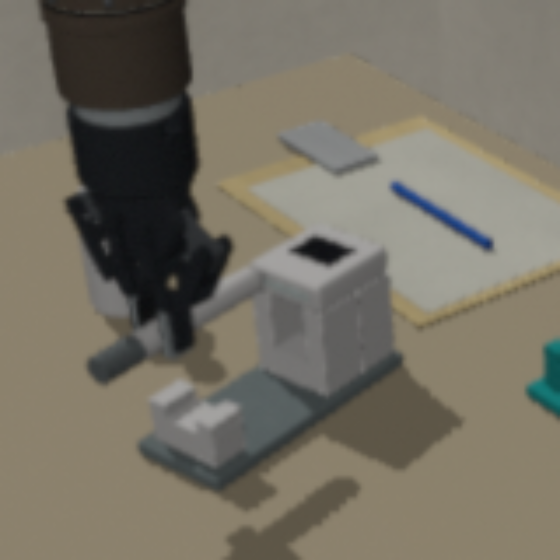

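The tube lines up with the cheeks (255–370) and head (279–346). It is about 3 px (1.5 mm) too far right, so I'll correct that, go down to entry height and slide in above the cheeks.

Call:
apply_moves(increments=[[[0,-0.015,0.2,0,0,0,-1],[0,-0.015,0.4,0,0,0,-1],[0,-0.015,0.465,0,0,0,-1],[0,-0.015,0.465,0,0,0,-1],[0,-0.015,0.465,0,0,0,-1]]])

```text
clock: 10.55
position: [468.5, 191.5, 127.5]
ee_rot: [0.991, 0.132, 0.001, -0.0]
contact_force: [0.1, 0.6, -0.7]
gripper_width: 18.2
```

```bash
python3 loc.py; python3 -c "
from h import *
p=snap('wrist','w9.png');q=snap('side','s9.png')
cv2.imwrite('pics/s9c.png',cv2.resize(q['img'][120:280,150:310,::-1],None,fx=3.5,fy=3.5))"
```

```text
TCP in reader -94.19017788917306 1.3826663058579491 127.5163242859095 yaw 0.264434208394661 [ 0.1  0.6 -0.7] 18.199567295311507 10.55
```

View pics/w9.png

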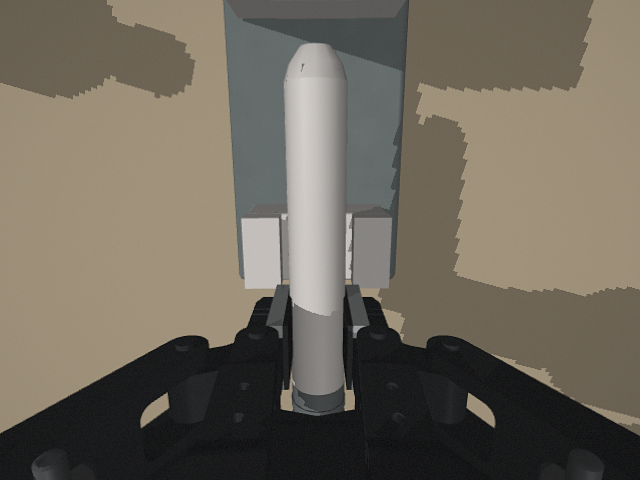

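View pics/s9c.png

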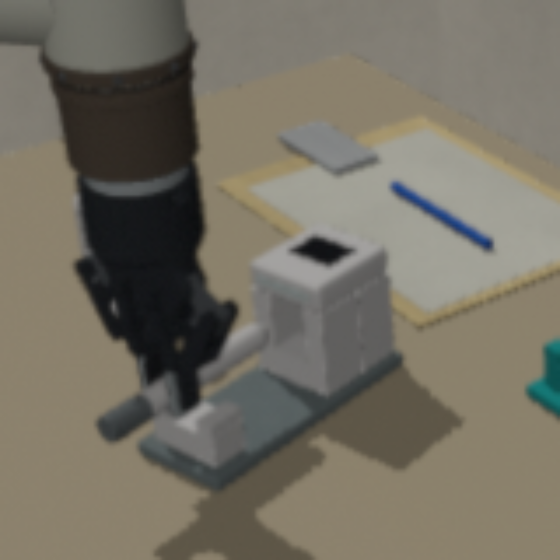

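It is centred now: cheeks 242–390, tube 316. Sliding in.

Call:
apply_moves(increments=[[[0.1,0,0,0,0,0,-1],[0.2,0,0,0,0,0,-1],[0.3,0,0,0,0,0,-1],[0.4,0,0,0,0,0,-1],[0.5,0,0,0,0,0,-1],[0.53,0,0,0,0,0,-1],[0.53,0,0,0,0,0,-1],[0.53,0,0,0,0,0,-1]]])

```text
clock: 11.45
position: [518.6, 204.8, 126.2]
ee_rot: [0.991, 0.132, -0.0, 0.0]
contact_force: [-0.7, 0.8, 0.1]
gripper_width: 18.0
```

```bash
python3 loc.py; python3 -c "
from h import *
p=snap('wrist','w10.png');q=snap('side','s10.png')
cv2.imwrite('pics/s10c.png',cv2.resize(q['img'][120:280,150:310,::-1],None,fx=3.5,fy=3.5))"
```

```text
TCP in reader -42.35200613072974 1.136230477000204 126.16515800422268 yaw 0.263996427789323 [-0.7  0.8  0.1] 18.012516303959686 11.45
```

View pics/w10.png

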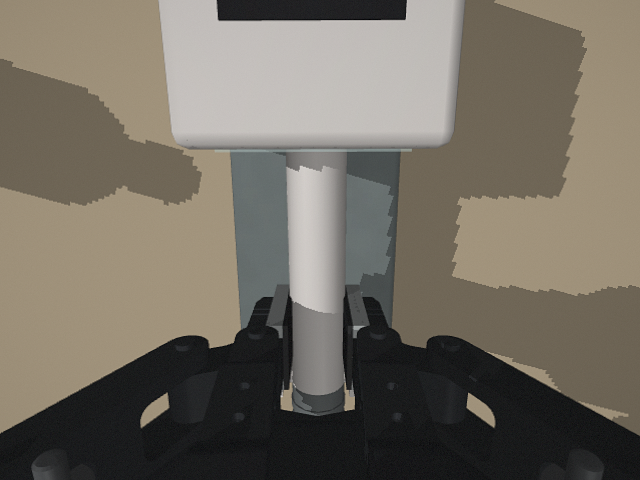

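View pics/s10c.png

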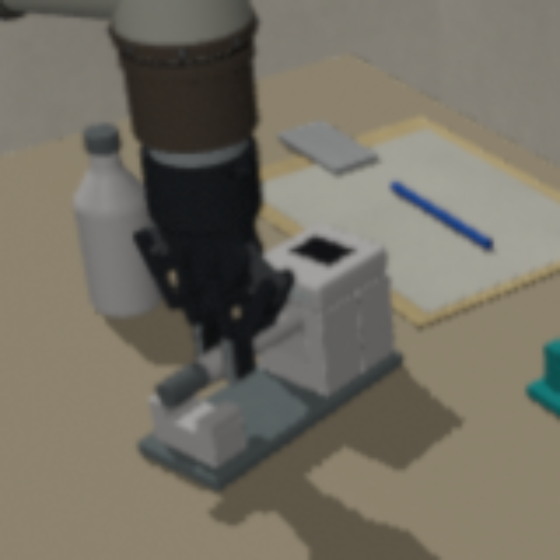

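The tip is in the slot and the cap end is over the rest. Lowering now.

Call:
apply_moves(increments=[[[0,0,0.05,0,0,0,-1],[0,0,0.1,0,0,0,-1],[0,0,0.15,0,0,0,-1],[0,0,0.17,0,0,0,-1],[0,0,0.17,0,0,0,-1],[0,0,0.17,0,0,0,-1]]])

```text
clock: 12.15
position: [519.0, 205.0, 109.4]
ee_rot: [0.991, 0.132, -0.0, 0.0]
contact_force: [-0.3, -0.4, -0.4]
gripper_width: 18.2
```

Call:
apply_moves(increments=[[[0,0,0.01,0,0,0,-1],[0,0,0.015,0,0,0,-1],[0,0,0.015,0,0,0,-1],[0,0,0.015,0,0,0,-1]]])

```text
clock: 12.55
position: [518.9, 205.0, 108.0]
ee_rot: [0.991, 0.132, 0.0, -0.0]
contact_force: [0.3, 0.7, -0.8]
gripper_width: 18.2
```

```bash
python3 loc.py; python3 loc.py; python3 -c "
from h import *
p=snap('wrist','w11.png');q=snap('side','s11.png')
cv2.imwrite('pics/s11c.png',cv2.resize(q['img'][120:280,150:310,::-1],None,fx=3.5,fy=3.5))"
```

```text
TCP in reader -41.97332157354062 1.2663405627159428 107.96844803731723 yaw 0.26416070025840604 [ 0.3  0.7 -0.8] 18.15175360627393 12.55
TCP in reader -41.97332157354062 1.2663405627159428 107.96844803731723 yaw 0.26416070025840604 [ 0.3  0.7 -0.8] 18.15175360627393 12.55
```

View pics/s11c.png

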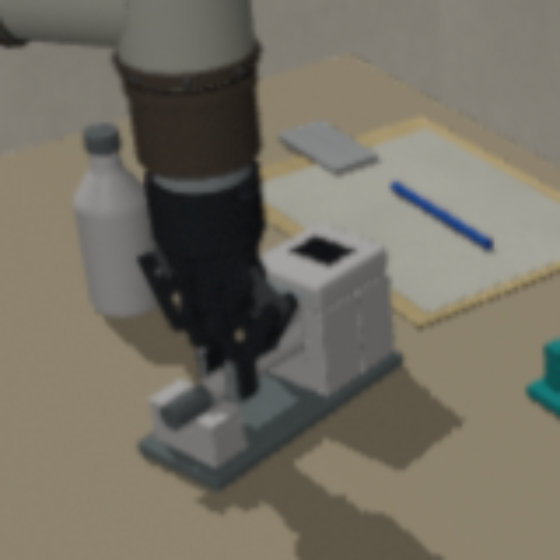

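There is no contact yet and about 2 mm of clearance below. I'll push gently towards the stop.

Call:
apply_moves(increments=[[[0.02,0,0,0,0,0,-1],[0.04,0,0,0,0,0,-1],[0.06,0,0,0,0,0,-1],[0.07,0,0,0,0,0,-1],[0.07,0,0,0,0,0,-1]]])

```text
clock: 13.15
position: [525.9, 206.9, 107.9]
ee_rot: [0.991, 0.132, 0.0, -0.0]
contact_force: [0.6, 0.2, -0.3]
gripper_width: 17.8
```

Call:
apply_moves(increments=[[[0.01,0,0,0,0,0,-1],[0.02,0,0,0,0,0,-1],[0.03,0,0,0,0,0,-1],[0.03,0,0,0,0,0,-1]]])

```text
clock: 13.55
position: [528.7, 207.7, 107.9]
ee_rot: [0.991, 0.132, 0.0, 0.0]
contact_force: [-0.6, 0.3, -0.5]
gripper_width: 17.5
```

```bash
python3 loc.py
```

```text
TCP in reader -31.89653788068724 1.3071123627403765 107.88541031345605 yaw 0.26422139572944714 [-0.6  0.3 -0.5] 17.53512189311128 13.55
```

Call:
apply_moves(increments=[[[0.01,0,0,0,0,0,-1],[0.02,0,0,0,0,0,-1],[0.02,0,0,0,0,0,-1]]])

```text
clock: 13.85
position: [529.1, 207.5, 107.3]
ee_rot: [0.991, 0.132, -0.002, 0.001]
contact_force: [-4.6, 0.5, 0.4]
gripper_width: 18.1
```

Call:
apply_moves(increments=[[[0.01,0,0,0,0,0,-1],[0.02,0,0,0,0,0,-1],[0.02,0,0,0,0,0,-1]]])

```text
clock: 14.15
position: [529.5, 207.4, 106.8]
ee_rot: [0.991, 0.132, -0.004, 0.001]
contact_force: [-8.7, -0.8, 1.4]
gripper_width: 18.1
```

It meets the stop (about 9 N). I'll ease off the push and lower onto the rests.

Call:
apply_moves(increments=[[[-0.02,0,0,0,0,0,-1],[-0.028,0,0,0,0,0,-1],[-0.028,0,0.01,0,0,0,-1],[-0.028,0,0.015,0,0,0,-1],[-0.028,0,0.015,0,0,0,-1]]])

```text
clock: 14.65
position: [529.1, 207.6, 106.6]
ee_rot: [0.991, 0.132, -0.001, 0.0]
contact_force: [-6.1, -1.3, 3.9]
gripper_width: 17.8
```

```bash
python3 loc.py; python3 -c "
from h import *
p=snap('wrist','w12.png');q=snap('side','s12.png')
cv2.imwrite('pics/s12c.png',cv2.resize(q['img'][120:280,150:310,::-1],None,fx=3.5,fy=3.5))"
```

```text
TCP in reader -31.547693232316455 1.101984718149942 106.64981316733497 yaw 0.2641514209403085 [-6.1 -1.3  3.9] 17.808003029896064 14.65
```

View pics/s12c.png

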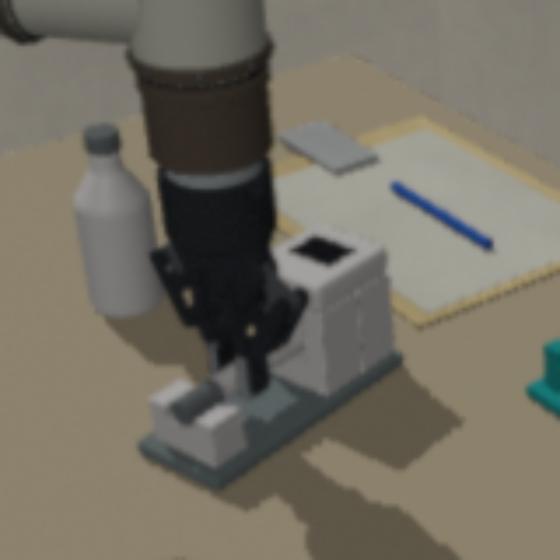

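Call:
apply_moves(increments=[[[-0.005,0,0.01,0,0,0,-1],[-0.005,0,0.01,0,0,0,-1],[-0.005,0,0.01,0,0,0,-1]]])

```text
clock: 15.05
position: [529.0, 207.5, 106.5]
ee_rot: [0.991, 0.132, -0.0, 0.0]
contact_force: [-6.3, -1.0, 8.8]
gripper_width: 18.1
```

It is seated on the rests. Releasing.

Call:
apply_moves(increments=[[[-0.005,0,-0.005,0,0,0,-1],[-0.005,0,-0.005,0,0,0,0.0],[-0.005,0,-0.005,0,0,0,0.0],[-0.005,0,-0.005,0,0,0,0.0],[-0.005,0,-0.005,0,0,0,0.0],[-0.005,0,-0.005,0,0,0,0.0]]])

```text
clock: 15.65
position: [529.0, 207.8, 105.9]
ee_rot: [0.991, 0.132, 0.0, -0.0]
contact_force: [-0.6, 0.1, 0.5]
gripper_width: 42.7
```

```bash
python3 loc.py; python3 -c "
from h import *
p=snap('wrist','w13.png');q=snap('side','s13.png')
cv2.imwrite('pics/s13c.png',cv2.resize(q['img'][120:280,150:310,::-1],None,fx=3.5,fy=3.5))"
```

```text
TCP in reader -31.488824717931124 1.3368484274230186 105.86868507561306 yaw 0.2642239267942139 [-0.6  0.1  0.5] 42.7303040570079 15.65
```

View pics/s13c.png

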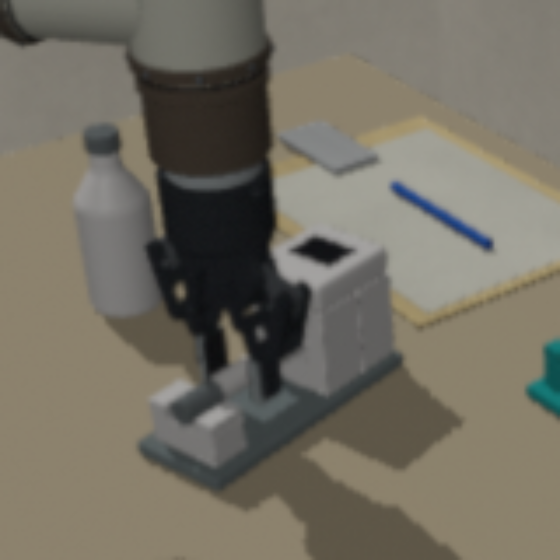

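View pics/w13.png

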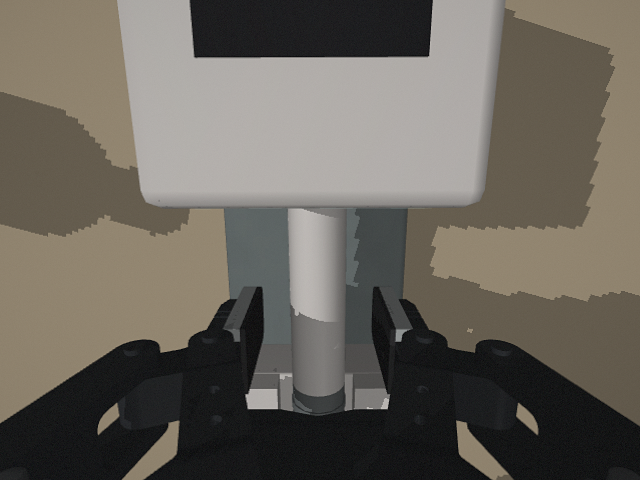

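Released: the tube lies between the cheeks and under the head. I'll retreat straight up, then back for a check.

Call:
apply_moves(increments=[[[0,0,-0.1,0,0,0,0],[0,0,-0.3,0,0,0,0],[0,0,-0.6,0,0,0,0],[0,0,-1,0,0,0,0],[0,0,-1,0,0,0,0]]])

```text
clock: 16.25
position: [531.5, 209.2, 212.7]
ee_rot: [0.991, 0.132, 0.006, -0.002]
contact_force: [1.1, -0.1, -0.5]
gripper_width: 42.5
```

Call:
apply_moves(increments=[[[-0.3,0,-0.3,0,0,0,0],[-0.7,0,-0.5,0,0,0,0],[-0.8,0,-0.5,0,0,0,0],[-0.8,0,-0.5,0,0,0,0],[-0.8,0,-0.5,0,0,0,0]]])

```text
clock: 16.75
position: [451.9, 187.0, 255.9]
ee_rot: [0.991, 0.132, 0.0, -0.0]
contact_force: [0.2, 0.5, -0.6]
gripper_width: 42.8
```

```bash
python3 loc.py
python3 - <<'E'
from h import *
p=snap('wrist','w14.png');q=snap('side','s14.png');r=snap('scene','c14.png')
cv2.imwrite('pics/s14c.png',cv2.resize(q['img'][120:280,150:310,::-1],None,fx=3.5,fy=3.5))
for n,pp in (('w',p),('s',q)):
  for l in ['long_tube_mid','reader_rest']:
    for t in arm.mark_of(l,pp): print(n,l,round(t['conf'],2),np.round(t['at']),atz(pp,t['at'],46 if 'tube' in l else 36).round(1))
c,s=np.cos(.264),np.sin(.264)
for X,Z in ((-90,46),(-90,56),(-56,56),(-15,46)): print(X,Z,proj(p,[559.8+c*X-s*1.3,214.7+s*X+c*1.3,Z]).round(1))
E
```

```text
TCP in reader -111.37115692915663 1.3284493871151177 255.93837870308022 yaw 0.2645267632237288 [ 0.2  0.5 -0.6] 42.822342277009135 16.75
w reader_rest 0.93 [319. 181.] [484.5 193.6  36. ]
s long_tube_mid 0.68 [223. 223.] [545.6 215.5  46. ]
s long_tube_mid 0.4 [204. 236.] [480.9 195.3  46. ]
s reader_rest 0.74 [315. 224.] [731.4  80.4  36. ]
s reader_rest 0.6 [203. 238.] [481.7 205.2  36. ]
-90 46 [316.3 198.7]
-90 56 [316.3 201. ]
-56 56 [316.2 151.1]
-15 46 [316.3  88. ]
```

View pics/w14.png

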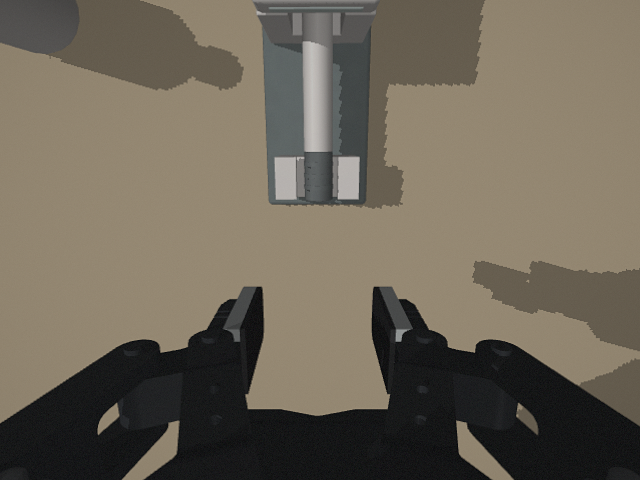

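View pics/s14c.png

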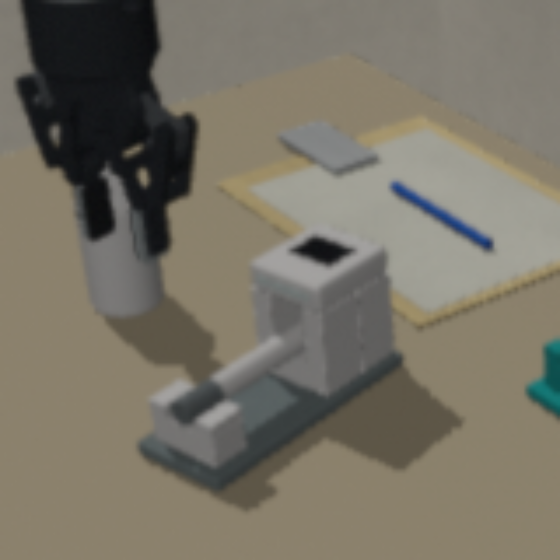

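View pics/c14.png

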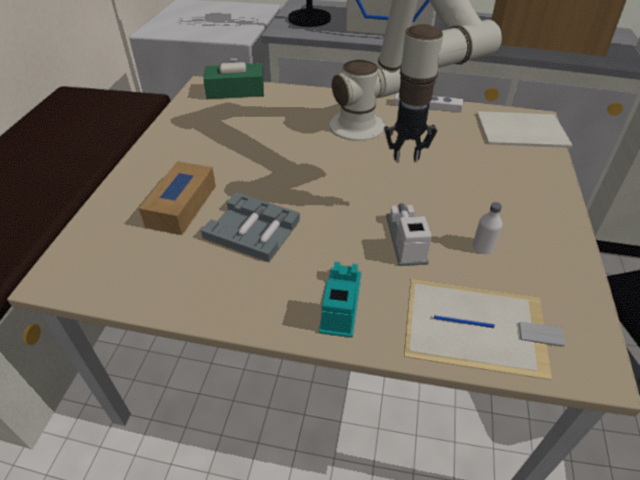

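The cap end (row 201) is flush with the cheeks' front faces and within a pixel of the predicted home position. The short tubes and bystanders haven't moved, so I'm handing in.

```bash
python3 -c "
from bench import arm
print(arm.job_done())"
```

```text
the job is handed in; nothing more can be done
None
```

The long tube is in the white reader, pushed in rounded end first until it met the stop. It lies flat on both rests with its cap out on the front rest, and I handed the job in at about 17 s of the 48 s allowed.

**How it went:** I gripped the tube about 17 mm towards the cap from its centre. I slid it in just above the front rest, lowered it, and pushed gently. The push force rose to about 9 N at the stop. I then seated the tube with at most about 9 N downward and released it.

**Last checks:**
- **Tube position:** in the wrist picture after release, the cap end is at row 201, where it should be for a tube pushed home. The edge of the cap is 1 pixel from its expected place. In the side view the tube lies level between the cheeks and under the head.
- **Other things:** the two short tubes are still in their pockets. The bottle, the glove box and the turquoise look-alike look unmoved.
- **Robot:** it was clear of everything at hand-in.

**What disagreed:**
- The gripper read about 18 mm on the 20 mm tube throughout, but the grip held without visible slip.
- My fits of the reader's yaw ranged from 0.25 to 0.27 rad. I used 0.264, and the last look before insertion showed the tube centred between the cheeks.
- The trained networks' last marks were partly unreliable. They missed the tube in the wrist view and put the front rest on the turquoise reader in the side view, so I relied on the pictures instead.

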